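# Hold a picture-frame bar pressed in the joining jig

### The job

Be the third hand while a picture frame is stapled: pick up the long wooden bar, lay it flat on the jig board along the two fence blocks, and push its end squarely against the cross bar until the carriage's pointer stands between the two ridges (about 11 N), never ramming it. Hold that push steady for a couple of seconds and finish while still holding the bar pressed there: do not let go. Leave everything else on the table where it is.

Things in the scene. Friction and masses are not known exactly. Their poses are not given: they have to be found in the camera images.
- long_bar: the loose pale wooden frame bar to use, 160 mm long, 22 mm wide, 38 mm tall, about 0.07 kg, standing on its 22 mm side on the table to the right of the jig. Either end may go forward. Origin: centre of its underside; x along its length, z up. The short bar beside it (100 mm long) may lie nearer or farther.
- seat (a point): point on the jig board's top face: where the centre of the long bar's underside lies when the bar is against the fence blocks and its end just touches the cross bar, not yet pushed. Its x axis is the pushing direction (towards the cross bar), y points to the fence blocks, z up. Place and yaw differ from run to run.
- jig: the fixed jig board, 300 x 160 mm, top 12 mm above the table; origin: centre of its underside, x and y as the seat's. Two wooden fence blocks, 15 mm tall, 18 mm thick, have their faces at y = +11 mm from the seat, and stand at x -85 to -50 mm and +53 to +78 mm from it; the 103 mm gap between leaves room for a finger. The other side (negative y) is open.
- cross_face (a point): point on the near face of the cross bar where the long bar's end meets it, at half the bar's height. The cross bar is a wooden bar 100 mm long, 22 mm thick, 38 mm tall, clamped to the sprung carriage across the pushing direction, its top level with the long bar's. x is the pushing direction; unpushed, this point lies 80 mm ahead of the seat.
- carriage (a joint): how far the sprung carriage with the cross bar has been pushed back, in m: 0 at rest, 0.022 at its hard stop. The spring pushes back 0.9 N per mm with no preload (plus about 0.2 N of friction). The carriage's small steel pointer stands between the two dark ridges on the board from 0.008 to 0.016, that is 7 to 14 N; aim for 0.012, about 11 N.
- glue_a: a capped glue stick standing upright, 29 mm across, 96 mm tall; bystander, leave alone. Origin: centre of its underside.
- glue_b: a second, identical glue stick standing upright at the left; bystander, leave alone. Origin: centre of its underside.
- bottle: a drink bottle, 66 mm across, 200 mm tall, upright; bystander. Origin: centre of its underside.
- cup: a white plastic cup, 72 mm across the rim, 95 mm tall; bystander. Origin: centre of its underside.
- hammer: a small hammer lying on the table, 250 mm long; bystander. Origin on its underside; its handle lies along its x axis.
- tin: a small flat round tin, 56 mm across, 30 mm tall; bystander. Origin: centre of its underside.
- short_bar: the spare frame bar: same wood and section as the long bar (22 mm wide, 38 mm tall) but only 100 mm long; it is the wrong one, leave it. Origin: centre of its underside; x along its length.
Not all that is in view belongs to the job. What is shaped like the long_bar but black or grey is not meant.

How it is judged (in metres and radians):
On the way, in this order (a step that is already met when the one before it is completed fails the run):
1. the long bar is picked up clear of the table by the fingers (height (world z) of long_bar above 0.03 m and contact force between the fingers and long_bar above 1 N), for 0.2 s.
2. the long bar, flat along the fence blocks, is pressed against the cross bar within the band, steadily for 1.5 s (y of long_bar in the frame of seat between -0.004 and 0.002 m and z of long_bar in the frame of seat between -0.003 and 0.004 m and angle between the x axis of long_bar and the x axis of seat, either way round below 0.06 rad and angle between long_bar's own z axis and vertical below 0.06 rad and contact force between long_bar and carriage between 6 and 16 N and value of joint carriage between 0.006 and 0.0185 m and linear speed of long_bar below 0.01 m/s and contact force between the fingers and long_bar above 1 N), for 1.5 s.
At the end, for the whole second after the job is handed in: The fingers still hold or push the long bar, which lies still and flat on the jig board (underside within 4 mm of it, tilt under 3.4 deg), along the fence blocks (gap at most 4 mm, within 3.4 deg), and presses the cross bar with 6 to 16 N, the carriage being 6 to 18.5 mm back (all of step 2); the arm keeps its last pose, push and grip.
It fails at once if the cross bar is rammed: more than 25 N between the bars (contact force between long_bar and carriage above 25 N).
It fails at once if a bystander or the short bar is moved more than 30 mm (distance of any of glue_a, glue_b, bottle, cup, hammer, tin, short_bar from where it was at the start of the episode above 0.03 m).
It also fails if it takes over 48 s, if anything falls off the work surface, if the arm or the gripper's body presses on something with over 40 N, if the wrist force passes 120 N, or if a joint passes its speed limit or range.

### The arm

A 6-joint arm with a two-finger parallel gripper is mounted at the origin on the work surface. World frame = base frame: x ahead of the robot, y to its left, z up, the work surface at z = 0. Lengths are in m, angles in degrees, forces in N, time in s.
With the tool pointing down it reaches from about 0.425 to 0.95 m from the base axis. Payload 14.7 kg.
Tool frame: the origin (TCP) lies at the very end of the fingers, on their centre line; the grasp point (between the pads) lies 19 mm behind it (r.hold_point_z is the distance from the TCP to the grasp point, in m); z points along the fingers, y is the direction in which the jaws open and shut (so a half turn about z gives the same grasp; the last joint's range is limited). The gripper opens to 85 mm and grips with 20 to 120 N. Pads are 22 mm wide; open, the fingers measure 114 mm over their backs; the gripper's body (76 mm by 85 mm) begins 54 mm behind the grasp point. The pads swing forward as they close: fully open they stand 13 mm farther back than shut.
Start: joints at [-74.691, 27.513, 91.461, -0, 61.026, -2.67], TCP at [0.201, -0.618, 0.231] pointing down, gripper open.
Joint ranges: [-157.49, 157.49], [-46.99, 117.5], [13.45, 153.17], [-89.5, 269.5], [5.16, 153.95], [-167.48, 167.48]. Speed limits (degrees/s): [108.29, 108.29, 136.94, 172.46, 172.46, 172.46].

### API

Orientations are given as a 3x3 rotation matrix whose columns are the frame's x, y, z axes.
In Python, from bench import r gives the robot as it stands. The module is installed in compiled form; this text tells all that it offers.
- The arm moves only by the tool play_rows, never from a script. Its arguments are lists of equal length, an entry for each row: "delta_pos": the shift along the world's x, y, z in cm, a list of three; "rotation": the turn, a rotation vector about the world's x, y, z in rad, a list of three; "gripper": the opening, from -1 (shut) to 1 (fully open). A call has 1 to 20 rows; each row shifts and turns the commanded pose from where the row before left it; what a row does not reach is not made up. A row lasts 1/8 s, in which the tool goes at most 62.5 mm and 10.7 degrees, less where a joint would pass 70% of its speed; a pose out of reach is approached as far as the arm can. A call with a gripper value outside its range is refused whole. The fingers move at their own pace and stop on an object; "squeeze" is the grip in N (left out, the last holds). Time passes only in rows, so rows that do not move let the fingers close. It gives the time, the measured TCP pose, the force and the opening at its end, in the units of the state.
- r.get_obs(): the state, without advancing time (a new reading comes with each control period).
- r.snapshot(name): name is "side" or "top" or "wrist"; returns a dict with "frame" (480x640x3 uint8, blue, green, red), "range_z" (480x640 float32, m along the optical axis (not along the pixel's ray), 0 where there is no reading), "fx", "fy", "cx", "cy" (pixels), "cam_to_world" (4x4, takes a point from camera to world coordinates). Camera axes: x right, y down, z forward; pixel columns grow to the right and rows downward; lengths in m; the calibration is good to about 2 mm. A picture is of the moment at which its call begins.
- r.job_done(): hands the job in, once; it reports no verdict.
The state is a dict: "t": time; "q": joint angles; "joint_vel": joint speeds; "effort": joint torques, N m; "tcp_pos": TCP position; "tool_rot": TCP orientation; "force": force on the tool from outside, world axes, zero at the start; "wrist_torque": the same for the moment, N m; "gripper_width": opening from 0.0 (shut) to 1.0 (fully open).
Only numpy, scipy, OpenCV 4.12 (cv2) and the standard library are available. Lean on these libraries where they do the work, as an engineer would, in place of code of your own. Each camera call takes 0.05 s, during which the arm holds its last target. There are 200 camera calls.

## Working session

There is one attempt and no reset: what is moved stays moved. The work goes in short steps, Python scripts to look and compute and a tool call to move; the robot and the scene stay as the last step left them, time stands still between calls to the robot, and variables do not carry over. Pictures are saved under pics/ and viewed, about 8 in all and at most 12, crops included, and the job is handed in when it is done.

Besides the shell and the picture viewer there is one more tool, called as name(argument=value, ...) on one line, values as JSON. play_rows: Moves the arm, as the interface text tells. Its arguments: {"type":"object","properties":{"delta_pos":{"type":"array","items":{"type":"array","items":{"type":"number"}}},"rotation":{"type":"array","items":{"type":"array","items":{"type":"number"}}},"gripper":{"type":"array","items":{"type":"number"}},"squeeze":{"type":"number"}},"required":["delta_pos","rotation","gripper"]}

```bash
mkdir -p pics; cat > h.py <<'E'
from bench import r
import numpy as np, cv2
def snap(n):
    s=r.snapshot(n); return s
def world(s):
    Z=s["range_z"]; v,u=np.mgrid[0:480,0:640]
    P=np.stack([(u-s["cx"])/s["fx"]*Z,(v-s["cy"])/s["fy"]*Z,Z,np.ones_like(Z)],-1)
    W=(P@s["cam_to_world"].T)[...,:3]; W[Z==0]=np.nan; return W
E
python3 - <<'E'
from h import *
for n in ["top","side"]:
    s=snap(n); cv2.imwrite(f"pics/{n}0.png",s["frame"]); np.savez(f"pics/{n}0.npz",W=world(s),**s)
    print(n,s["fx"],s["cam_to_world"].round(3).tolist())
print(r.get_obs(), r.hold_point_z)
E
```

```text
top 453.0553991234564 [[-0.021, -0.992, 0.127, 0.375], [-1.0, 0.021, 0.001, -0.001], [-0.004, -0.126, -0.992, 1.132], [0.0, 0.0, 0.0, 1.0]]
side 576.9267672805792 [[-0.926, -0.224, 0.303, 0.068], [-0.376, 0.502, -0.779, 1.165], [0.023, -0.836, -0.549, 0.849], [0.0, 0.0, 0.0, 1.0]]
{'t': 0.1, 'q': array([-7.46907418e+01,  2.75464428e+01,  9.14903923e+01, -1.35788350e-03,
        6.10232888e+01, -2.67283189e+00]), 'joint_vel': array([-0.03092794,  0.02258   , -0.07151516, -0.04228758,  0.03724836,
        0.09066132]), 'effort': array([-1.25860824e-03, -9.52255583e+01, -4.31043005e+01, -1.96526557e-04,
        5.32867271e-03,  3.62016601e-05]), 'tcp_pos': array([ 0.20055629, -0.61791419,  0.23073286]), 'tool_rot': array([[ 9.51149521e-01,  3.08730467e-01, -2.97058555e-04],
       [ 3.08730608e-01, -9.51148988e-01,  1.00664967e-03],
       [ 2.82364793e-05, -1.04918542e-03, -9.99999449e-01]]), 'force': array([-0.19673868, -1.614105  , -0.16386088]), 'wrist_torque': array([ 0.02221861, -0.04440172, -0.01089099]), 'gripper_width': 1.0031059774160447} 0.0187
```

View pics/top0.png

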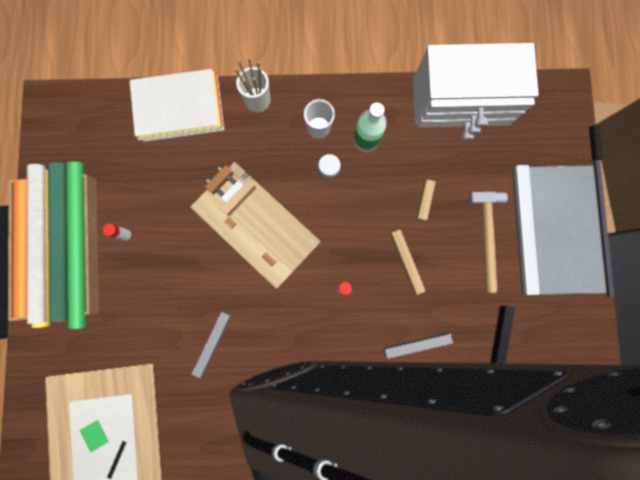

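View pics/side0.png

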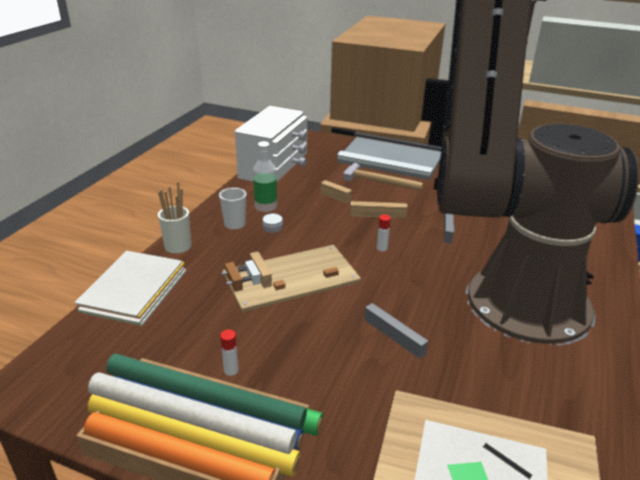

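The top view shows two pale bars, at (408,262), the longer, and (427,200), the shorter. There are also grey bars at (210,345) and (419,346) and a black one at (503,335). I choose (408,262). The jig is at (255,225), with the cross bar near (241,202) and the fence blocks near (228,223) and (269,259). Next I measure and take one close crop.

```bash
python3 - <<'E'
from h import *
d=np.load("pics/top0.npz"); W=d["W"]; f=d["frame"]; hsv=cv2.cvtColor(f,cv2.COLOR_BGR2HSV)
print("table z",np.nanmedian(W[300:340,270:330,2]), "jig z",np.nanmedian(W[235:250,270:295,2]))
def rect(mask,lab):
    n,l,st,c=cv2.connectedComponentsWithStats(mask.astype(np.uint8))
    for i in range(1,n):
        if st[i,4]<15: continue
        p=W[l==i]; (cx,cy),(w,h),a=cv2.minAreaRect((p[:,:2]*1000).astype(np.float32))
        print(lab,c[i].round(),st[i,4],"c",round(cx),round(cy),"wh",round(w),round(h),round(a,1),"z",np.median(p[:,2]).round(4))
z=W[...,2]; roi=np.zeros(z.shape,bool); roi[155:320,180:500]=1
rect(roi&(z>0.03)&(z<0.045),"38mm")
rect(roi&(z>0.02)&(z<0.031),"fence")
rect(roi&(z>0.008)&(z<0.018),"board")
A=cv2.resize(f[155:295,180:330],None,fx=4,fy=4,interpolation=cv2.INTER_CUBIC)
B=cv2.resize(f[170:300,380:460],None,fx=4,fy=4,interpolation=cv2.INTER_CUBIC); 
C=np.zeros((560,800,3),np.uint8); C[:,:600]=A; C[:520,600:]=B[:,60:260]; cv2.imwrite("pics/crop1.png",C)
E
```

```text
table z -0.0009679452721799153 jig z 0.011149192133118824
38mm [225. 184.] 422 c 648 210 wh 77 73 44.9 z 0.0415
38mm [328. 168.] 51 c 683 -51 wh 41 22 51.7 z 0.0309
38mm [426. 199.] 373 c 597 -290 wh 23 101 74.3 z 0.037
38mm [241. 200.] 57 c 604 166 wh 2 98 45.7 z 0.0364
38mm [408. 262.] 629 c 445 -238 wh 159 24 19.4 z 0.0368
38mm [224. 316.] 72 c 325 209 wh 26 17 89.1 z 0.0364
fence [329. 165.] 280 c 693 -53 wh 51 50 62.5 z 0.0284
fence [220. 186.] 25 c 640 220 wh 8 49 44.9 z 0.0268
fence [242. 200.] 41 c 604 167 wh 3 97 45.7 z 0.0259
fence [489. 233.] 926 c 492 -429 wh 70 248 84.2 z 0.0235
fence [230. 222.] 73 c 552 196 wh 25 17 44.1 z 0.0258
fence [396. 244.] 28 c 489 -211 wh 58 2 19.2 z 0.0255
fence [269. 258.] 107 c 459 101 wh 36 17 44.1 z 0.0259
fence [407. 273.] 40 c 416 -237 wh 85 2 19.4 z 0.0254
board [259. 229.] 5821 c 549 136 wh 299 160 45.8 z 0.0113
board [328. 174.] 30 c 673 -49 wh 47 15 78.8 z 0.0159
board [226. 186.] 85 c 646 208 wh 20 29 46.0 z 0.0114
board [471. 198.] 19 c 603 -407 wh 25 4 9.6 z 0.013
board [483. 219.] 79 c 545 -435 wh 97 20 10.2 z 0.0149
board [486. 267.] 101 c 429 -434 wh 9 123 89.0 z 0.0152
board [409. 280.] 18 c 400 -243 wh 42 1 18.6 z 0.0138
```

View pics/crop1.png

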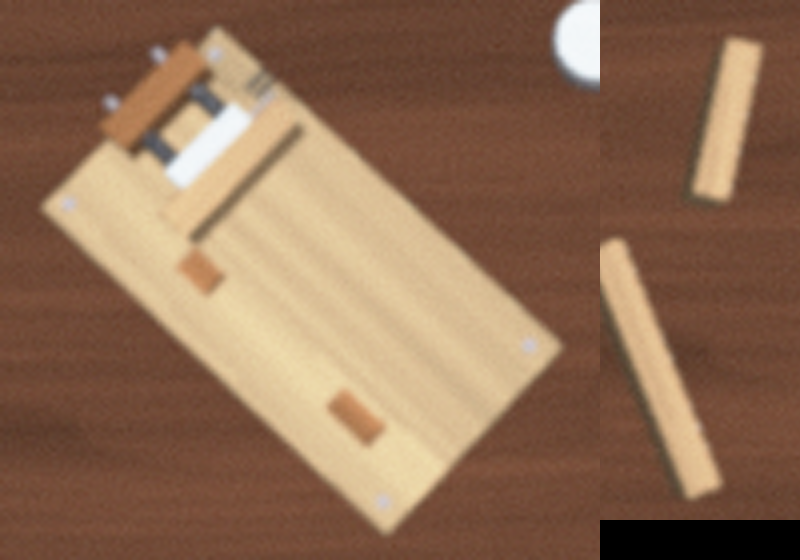

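The geometry checks out. The two fences give the same seat, about (520.5, 135.2) mm at yaw 45.7°, and the long bar measures 159x24 mm with z 37 mm. It is centred at (445,-238) with yaw 19.4°. The crop confirms it is the longer of the two pale bars. I move above it and check with the wrist camera.

play_rows(delta_pos=[[2,3.1,-0.2],[2,3.1,-0.2],[2,3.1,-0.2],[2,3.1,-0.2],[2,3.1,-0.2],[2,3.1,-0.2],[2,3.1,-0.2],[2,3.1,-0.2],[2,3.1,-0.2],[2,3.1,-0.2],[2,3.5,-0.2],[2.4,3.5,-0.2],[0,0,0],[0,0,0]], rotation=[[0,0,0.002],[0,0,0.002],[0,0,0.002],[0,0,0.002],[0,0,0.002],[0,0,0.002],[0,0,0.002],[0,0,0.002],[0,0,0.002],[0,0,0.002],[0,0,0.002],[0,0,0.002],[0,0,0],[0,0,0]], gripper=[1,1,1,1,1,1,1,1,1,1,1,1,1,1], squeeze=80)

```text
t: 1.85
tcp_pos: [0.4445, -0.2383, 0.2072]
tool_rot: [[0.943, 0.332, -0.0], [0.332, -0.943, 0.0], [-0.0, -0.0, -1.0]]
force: [-0.1, 0.1, 1.3]
gripper_width: 0.998
```

```bash
cat > bar.py <<'E'
from h import *
s=snap("wrist"); W=world(s); cv2.imwrite("pics/w1.png",s["frame"]); z=W[...,2]
o=r.get_obs(); R=o["tool_rot"]; print(o["tcp_pos"],"yaw",np.degrees(np.arctan2(R[1,0],R[0,0])))
m=((z>0.03)&(z<0.045)).astype(np.uint8); n,l,st,c=cv2.connectedComponentsWithStats(m)
for i in range(1,n):
    if st[i,4]<500: continue
    p=W[l==i]; print(c[i],st[i],cv2.minAreaRect((p[:,:2]*1000).astype(np.float32)),np.median(p[:,2]))
E
python3 bar.py
```

```text
[ 0.44430271 -0.23869284  0.20720005] yaw 19.348211336694018
[448.0725865   58.08637793] [ 396    0  107  124 4133] ((596.551513671875, -289.8858947753906), (22.496700286865234, 99.94378662109375), 74.6259536743164) 0.036835638306335294
[317.8924612  210.13348115] [ 304  123   28  179 4510] ((445.0859069824219, -237.53414916992188), (158.7323760986328, 22.02341079711914), 19.59054946899414) 0.036985442023968335
[602.1997389  323.47193211] [ 551  245   89  140 3064] ((439.1231994628906, -533.8289794921875), (156.38485717773438, 31.066242218017578), 0.2669012248516083) 0.030873777768061245
[269.75705864 400.47905678] [ 192  382  154   38 3223] ((245.8385467529297, -253.93368530273438), (24.61289405822754, 156.6240692138672), 11.638240814208984) 0.036839871532677315
```

View pics/w1.png

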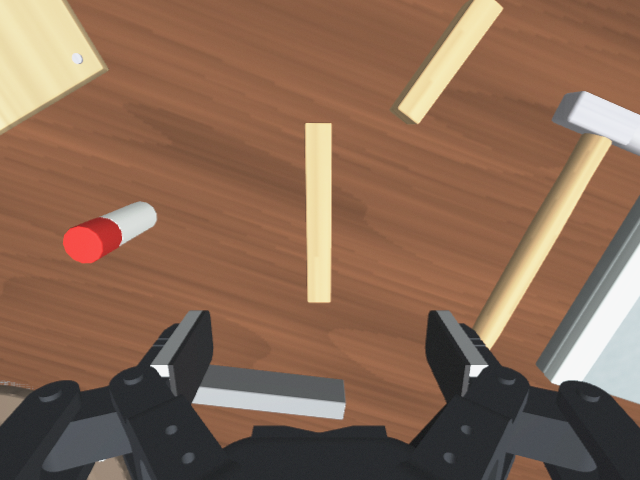

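The wrist view shows the pale long bar at (318,210), centred between the fingers. It measures 158.7x22 mm at (445.1,-237.5). The grey bar at (270,390) is well clear. I descend and grip.

play_rows(delta_pos=[[0.07,0.1,-2],[0,0,-2],[0,0,-2],[0,0,-2],[0,0,-2],[0,0,-2],[0,0,-2],[0,0,-2],[0,0,-2],[0,0,-1],[0,0,-0.7],[0,0,0],[0,0,0],[0,0,0],[0,0,0],[0,0,0],[0,0,0],[0,0,0],[0,0,0],[0,0,0]], rotation=[[0,0,0.004],[0,0,0],[0,0,0],[0,0,0],[0,0,0],[0,0,0],[0,0,0],[0,0,0],[0,0,0],[0,0,0],[0,0,0],[0,0,0],[0,0,0],[0,0,0],[0,0,0],[0,0,0],[0,0,0],[0,0,0],[0,0,0],[0,0,0]], gripper=[1,1,1,1,1,1,1,1,1,1,1,1,-1,-1,-1,-1,-1,-1,-1,-1], squeeze=80)

```text
t: 4.4
tcp_pos: [0.4455, -0.2373, 0.0107]
tool_rot: [[0.942, 0.335, 0.0], [0.335, -0.942, -0.0], [0.0, 0.0, -1.0]]
force: [-0.3, 1.0, 8.8]
gripper_width: 0.245
```

play_rows(delta_pos=[[0,0,0.5],[0,0,1.5],[0,0,2],[0,0,2],[0,0,2],[0,0,2],[0,0,1],[0,0,0],[0,0,0]], rotation=[[0,0,0],[0,0,0],[0,0,0],[0,0,0],[0,0,0],[0,0,0],[0,0,0],[0,0,0],[0,0,0]], gripper=[-1,-1,-1,-1,-1,-1,-1,-1,-1])

```text
t: 5.52
tcp_pos: [0.4451, -0.2371, 0.1199]
tool_rot: [[0.942, 0.335, -0.001], [0.335, -0.942, 0.0], [-0.0, -0.001, -1.0]]
force: [-0.5, 0.7, -1.4]
gripper_width: 0.239
```

```bash
cat > pose.py <<'E'
from h import *
# measure held bar's top face in the top view; report in the seat frame
def pose(zlo,zhi,n="top"):
    s=snap(n); W=world(s); z=W[...,2]; hsv=cv2.cvtColor(s["frame"],cv2.COLOR_BGR2HSV)
    pale=(hsv[...,0]>8)&(hsv[...,0]<30)&(hsv[...,2]>120)
    m=((z>zlo)&(z<zhi)&pale).astype(np.uint8); k,l,st,c=cv2.connectedComponentsWithStats(m)
    o=r.get_obs(); R=o["tool_rot"]; print(o["tcp_pos"].round(4),"yaw",np.degrees(np.arctan2(R[1,0],R[0,0])).round(2),"F",o["force"].round(1),o["gripper_width"])
    for i in range(1,k):
        if st[i,4]<40: continue
        p=W[l==i]; print(c[i].round(),st[i,4],cv2.minAreaRect((p[:,:2]*1000).astype(np.float32)),"z",np.percentile(p[:,2],[5,50,95]).round(4))
    return s,W
E
python3 - <<'E'
from pose import *
s,W=pose(.10,.165); cv2.imwrite("pics/t2.png",s["frame"])
s,W=pose(.10,.165,"wrist"); cv2.imwrite("pics/w2.png",s["frame"])
s,W=pose(.10,.165,"side"); cv2.imwrite("pics/s2.png",s["frame"][120:320,250:500])
E
```

```text
[ 0.445  -0.237   0.1197] yaw 19.58 F [ 0.5  0.2 -0.6] 0.2409589902833761
[242.  69.] 42 ((893.57666015625, 148.2685089111328), (7.363056659698486, 9.78842830657959), 4.802923679351807) z [0.1063 0.1352 0.1626]
[507.  98.] 70 ((806.7824096679688, -456.65045166015625), (86.10888671875, 6.2826995849609375), 88.1760482788086) z [0.1355 0.1473 0.1523]
[459.  99.] 84 ((806.9003295898438, -345.4002380371094), (104.8941421508789, 6.97412633895874), 89.45539093017578) z [0.1362 0.1473 0.1523]
[408. 234.] 223 ((493.9677429199219, -220.00103759765625), (55.31345748901367, 22.207454681396484), 18.911033630371094) z [0.1384 0.1456 0.1489]
[ 0.445  -0.237   0.1196] yaw 19.59 F [-0.1  0.7 -1.9] 0.24268143975151588
[319. 267.] 19777 ((465.4156494140625, -231.8321075439453), (116.1948013305664, 30.079008102416992), 19.511079788208008) z [0.1449 0.1459 0.1469]
[ 0.445  -0.237   0.1197] yaw 19.58 F [-0.  -0.2 -0.9] 0.2462345123005377
[104.  13.] 357 ((2430.729248046875, -1508.419677734375), (573.2796630859375, 48.653072357177734), 89.82219696044922) z [0.1043 0.1281 0.1586]
[146.   3.] 64 ((2428.32397
[... 275 characters left out ...]
1262.049072265625, -2379.961669921875), (157.84812927246094, 74.04651641845703), 14.071489334106445) z [0.1059 0.1219 0.1527]
[593.  91.] 338 ((-88.71261596679688, -1282.9625244140625), (342.7876281738281, 57.242950439453125), 1.1286191940307617) z [0.1239 0.1284 0.1329]
[365. 170.] 114 ((486.2397766113281, -218.40330505371094), (70.10237121582031, 32.315330505371094), 13.972030639648438) z [0.1434 0.1465 0.1496]
[399. 171.] 110 ((401.0310363769531, -247.88070678710938), (70.57752227783203, 32.24595260620117), 28.1936092376709) z [0.144  0.1467 0.1497]
[170. 197.] 56 ((896.6799926757812, 112.02092742919922), (6.320014953613281, 17.499671936035156), 35.33762741088867) z [0.1041 0.136  0.1596]
```

View pics/w2.png

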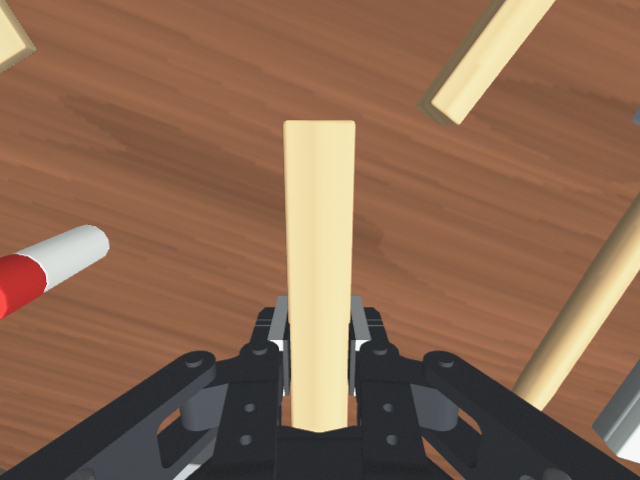

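The bar is held level and centred. Its top reads 0.146 m with TCP at 0.1197, so the TCP is about 10.7 mm above the underside. I carry it high over the jig to seat-frame x -15, y -4 and turn it 26.1°.

play_rows(delta_pos=[[0.6,3,1],[0.6,3,1],[0.6,3,0.5],[0.6,3,0],[0.6,3,0],[0.6,3,0],[0.6,3,0],[0.6,3,0],[0.6,3,0],[0.6,3,0],[0.4,3,-1],[0.4,2.9,-1.5],[0,0,0],[0,0,0]], rotation=[[0,0,0.038],[0,0,0.038],[0,0,0.038],[0,0,0.038],[0,0,0.038],[0,0,0.038],[0,0,0.038],[0,0,0.038],[0,0,0.038],[0,0,0.038],[0,0,0.038],[0,0,0.038],[0,0,0],[0,0,0]], gripper=[-1,-1,-1,-1,-1,-1,-1,-1,-1,-1,-1,-1,-1,-1])

```text
t: 7.42
tcp_pos: [0.513, 0.1215, 0.12]
tool_rot: [[0.698, 0.716, -0.001], [0.716, -0.698, -0.0], [-0.001, -0.0, -1.0]]
force: [0.8, -0.4, -0.9]
gripper_width: 0.243
```

```bash
cat > jig.py <<'E'
from h import *
s=snap("wrist"); W=world(s); z=W[...,2]; o=r.get_obs(); R=o["tool_rot"]
print(o["tcp_pos"].round(4),"yaw",np.degrees(np.arctan2(R[1,0],R[0,0])).round(2),"F",o["force"].round(1))
cv2.imwrite("pics/w3.png",s["frame"])
def rect(lo,hi):
    k,l,st,c=cv2.connectedComponentsWithStats(((z>lo)&(z<hi)).astype(np.uint8))
    for i in range(1,k):
        if st[i,4]<400: continue
        p=W[l==i]; q=cv2.minAreaRect((p[:,:2]*1000).astype(np.float32)); print((lo,hi),c[i].round(),st[i,4],np.round(q[0],1),np.round(q[1],1),round(q[2],2),np.median(p[:,2]).round(4))
rect(.033,.0455) if 0 else None
rect(.045,.053); rect(.023,.031); rect(.13,.17); rect(.045,.17)
E
python3 jig.py
```

```text
[0.5132 0.1212 0.1203] yaw 45.68 F [ 0.2  0.3 -0.5]
(0.045, 0.053) [383.  67.] 8698 [611.8 174.1] [22.3 99.9] 45.61 0.0495
(0.023, 0.031) [276. 117.] 1065 [551.8 196.9] [25.  18.2] 45.7 0.026
(0.023, 0.031) [ 46. 335.] 436 [318.4 220.2] [20.  49.2] 37.08 0.0271
(0.13, 0.17) [318. 287.] 26342 [524.4 138.3] [111.6  76.7] 71.43 0.1464
(0.045, 0.17) [383.  67.] 8698 [611.8 174.1] [22.3 99.9] 45.61 0.0495
(0.045, 0.17) [318. 288.] 26638 [524.4 138.3] [111.6  76.7] 71.43 0.1463
```

View pics/w3.png

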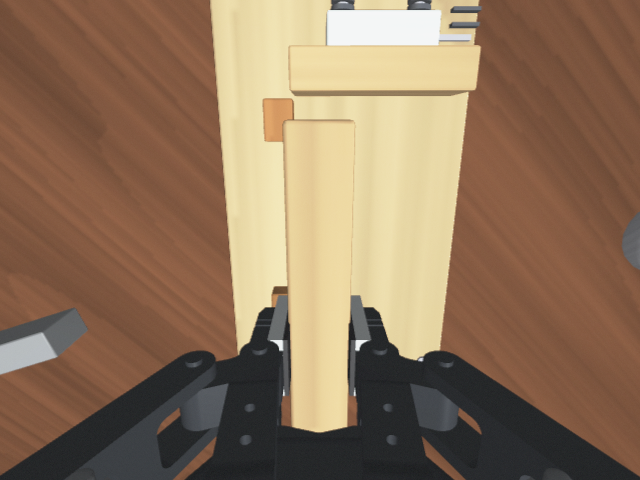

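The wrist view shows the far fence at (278,119) and the cross bar at (383,67). Both agree with the earlier seat to within 1 mm. The bar is about 4.7 mm from the fence line and about 15 mm short of the cross bar. I descend.

play_rows(delta_pos=[[0,0,-1.5],[0,0,-1.5],[0,0,-1.5],[0,0,-1.5],[0,0,-1.5],[0,0,-1],[0,0,-0.6],[0,0,-0.3],[0,0,0],[0,0,0]], rotation=[[0,0,0],[0,0,0],[0,0,0],[0,0,0],[0,0,0],[0,0,0],[0,0,0],[0,0,0],[0,0,0],[0,0,0]], gripper=[-1,-1,-1,-1,-1,-1,-1,-1,-1,-1])

```text
t: 8.72
tcp_pos: [0.5137, 0.1218, 0.0267]
tool_rot: [[0.698, 0.716, 0.001], [0.716, -0.698, 0.0], [0.001, 0.0, -1.0]]
force: [0.2, 0.2, -0.5]
gripper_width: 0.242
```

```bash
python3 - <<'E'
from h import *
o=r.get_obs();print(o["tcp_pos"],o["force"])
for n in ["top","wrist"]:
    s=snap(n); W=world(s); z=W[...,2]
    roi=np.zeros(z.shape,bool)
    if n=="top": roi[180:280,200:310]=1
    else: roi[100:,283:356]=1
    k,l,st,c=cv2.connectedComponentsWithStats((roi&(z>.042)&(z<.058)).astype(np.uint8))
    for i in range(1,k):
        if st[i,4]<30: continue
        p=W[l==i]; q=cv2.minAreaRect((p[:,:2]*1000).astype(np.float32)); print(n,c[i].round(),st[i,4],np.round(q[0],1),np.round(q[1],1),round(q[2],2),np.percentile(p[:,2],[10,50,90]).round(4))
E
```

```text
[0.51365016 0.12181992 0.02666353] [ 0.21906143  0.19877245 -0.51858442]
wrist [318. 268.] 20087 [528.4 136.4] [116.2  27.3] 45.65 [0.0521 0.0529 0.0537]
```

play_rows(delta_pos=[[0,0,-0.1],[0,0,-0.1],[0,0,-0.1],[0,0,-0.05],[0,0,0],[0,0,0]], rotation=[[0,0,0],[0,0,0],[0,0,0],[0,0,0],[0,0,0],[0,0,0]], gripper=[-1,-1,-1,-1,-1,-1])

```text
t: 9.57
tcp_pos: [0.5133, 0.1218, 0.0228]
tool_rot: [[0.698, 0.716, -0.0], [0.716, -0.698, 0.0], [0.0, -0.0, -1.0]]
force: [0.6, 0.3, 0.3]
gripper_width: 0.24
```

play_rows(delta_pos=[[-0.07,0.07,0],[-0.07,0.07,0],[-0.07,0.07,0],[-0.07,0.07,0],[0,0,0],[0,0,0]], rotation=[[0,0,0],[0,0,0],[0,0,0],[0,0,0],[0,0,0],[0,0,0]], gripper=[-1,-1,-1,-1,-1,-1])

```text
t: 10.32
tcp_pos: [0.5106, 0.1246, 0.0228]
tool_rot: [[0.698, 0.716, 0.0], [0.716, -0.698, 0.0], [0.0, 0.0, -1.0]]
force: [0.6, 0.0, -0.9]
gripper_width: 0.244
```

play_rows(delta_pos=[[-0.02,0.02,-0.03],[-0.02,0.02,-0.02],[0,0,0],[0,0,0]], rotation=[[0,0,0],[0,0,0],[0,0,0],[0,0,0]], gripper=[-1,-1,-1,-1])

```text
t: 10.82
tcp_pos: [0.5106, 0.1247, 0.0227]
tool_rot: [[0.698, 0.716, 0.001], [0.716, -0.698, -0.0], [0.0, 0.001, -1.0]]
force: [0.1, -5.9, 8.3]
gripper_width: 0.246
```

play_rows(delta_pos=[[-0.03,0.03,0],[-0.02,0.02,0],[0,0,0],[0,0,0]], rotation=[[0,0,0],[0,0,0],[0,0,0],[0,0,0]], gripper=[-1,-1,-1,-1])

```text
t: 11.32
tcp_pos: [0.5103, 0.1253, 0.0228]
tool_rot: [[0.698, 0.716, 0.001], [0.716, -0.698, 0.0], [0.001, 0.001, -1.0]]
force: [0.4, -4.5, 6.4]
gripper_width: 0.244
```

play_rows(delta_pos=[[0,0,0.03],[0,0,0],[0,0,0]], rotation=[[0,0,0],[0,0,0],[0,0,0]], gripper=[-1,-1,-1])

```text
t: 11.7
tcp_pos: [0.5099, 0.1254, 0.0228]
tool_rot: [[0.698, 0.716, 0.001], [0.716, -0.698, 0.0], [0.0, 0.0, -1.0]]
force: [0.5, -1.9, 4.3]
gripper_width: 0.238
```

```bash
python3 - <<'E'
from h import *
o=r.get_obs();print(o["tcp_pos"],o["force"],o["wrist_torque"])
c,s_=np.cos(np.radians(45.7)),np.sin(np.radians(45.7)); X=np.array([c,s_]);Y=np.array([-s_,c])
s=snap("wrist"); W=world(s); z=W[...,2]; cv2.imwrite("pics/w4.png",s["frame"])
L=np.stack([(W[...,:2]-[.5204,.1356])@X,(W[...,:2]-[.5204,.1356])@Y],-1)*1000
b=(z>.046)&(z<.056)
def st(m,n): print(n,m.sum(),"x",np.percentile(L[m][:,0],[0.5,99.5]).round(1),"y",np.percentile(L[m][:,1],[.5,50,99.5]).round(1),"z",np.median(z[m]).round(4))
st(b&(L[...,0]<75)&(L[...,0]>25)&(abs(L[...,1])<20),"bar front part")
st(b&(L[...,0]<45)&(L[...,0]>30)&(abs(L[...,1])<20),"bar mid")
st(b&(L[...,0]>75),"cross")
st((z>.023)&(z<.031)&(L[...,0]<90)&(L[...,0]>40)&(L[...,1]>5)&(L[...,1]<35),"fence B")
E
```

```text
[0.50994095 0.12544503 0.02275994] [ 0.50928229 -1.87360949  4.34828893] [-0.46075428 -0.23062292  0.029437  ]
bar front part 8747 x [25.3 64.3] y [-10.7   0.2  11. ] z 0.049
bar mid 3143 x [30.1 44.9] y [-10.7   0.2  11. ] z 0.049
cross 22191 x [80.2 95.2] y [-87.5 -38.3  10.5] z 0.0495
fence B 3552 x [53.6 80.4] y [ 6.9 20.3 28.9] z 0.026
```

View pics/w4.png

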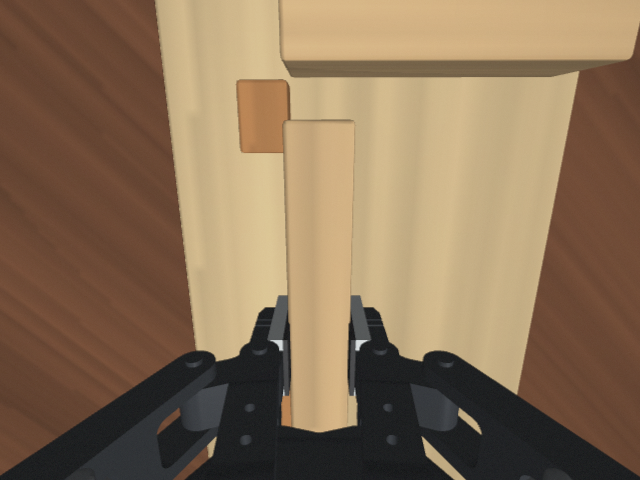

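The wrist view shows the bar's left edge along the fence block (measured at y ≈ +0.2 mm). Its front end is at x ≈ 64, so the cross bar is about 16 mm ahead. I approach slowly.

play_rows(delta_pos=[[0.07,0.07,0.01],[0.1,0.102,0],[0.1,0.103,0],[0.1,0.103,0],[0.1,0.103,0],[0.1,0.103,0],[0.1,0.103,0],[0.1,0.102,0],[0.1,0.102,0],[0,0,0],[0,0,0]], rotation=[[0,0,0],[0,0,0],[0,0,0],[0,0,0],[0,0,0],[0,0,0],[0,0,0],[0,0,0],[0,0,0],[0,0,0],[0,0,0]], gripper=[-1,-1,-1,-1,-1,-1,-1,-1,-1,-1,-1])

```text
t: 13.12
tcp_pos: [0.5181, 0.1338, 0.0228]
tool_rot: [[0.698, 0.716, -0.001], [0.716, -0.698, -0.001], [-0.001, -0.0, -1.0]]
force: [-0.5, -9.2, 7.7]
gripper_width: 0.243
```

play_rows(delta_pos=[[0.07,0.072,0],[0.07,0.072,0],[0.07,0.072,0],[0.07,0.072,0],[0.07,0.072,0],[0,0,0],[0,0,0]], rotation=[[0,0,0],[0,0,0],[0,0,0],[0,0,0],[0,0,0],[0,0,0],[0,0,0]], gripper=[-1,-1,-1,-1,-1,-1,-1])

```text
t: 14.0
tcp_pos: [0.5213, 0.1372, 0.0227]
tool_rot: [[0.698, 0.716, -0.001], [0.716, -0.698, -0.001], [-0.001, -0.0, -1.0]]
force: [-0.7, -12.1, 8.5]
gripper_width: 0.244
```

Part of the force is board and fence friction (fence side about 8 N, down about 8 N). I relax those slightly and keep pushing, using geometry for the carriage travel.

play_rows(delta_pos=[[0.03,-0.03,0.04],[0.07,0.07,0],[0.07,0.07,0],[0.07,0.07,0],[0.07,0.07,0],[0.07,0.07,0],[0,0,0],[0,0,0]], rotation=[[0,0,0],[0,0,0],[0,0,0],[0,0,0],[0,0,0],[0,0,0],[0,0,0],[0,0,0]], gripper=[-1,-1,-1,-1,-1,-1,-1,-1])

```text
t: 15.0
tcp_pos: [0.5252, 0.1411, 0.0229]
tool_rot: [[0.698, 0.716, -0.001], [0.716, -0.698, -0.0], [-0.001, -0.001, -1.0]]
force: [-3.2, -4.3, -1.1]
gripper_width: 0.238
```

```bash
cat > chk.py <<'E'
from h import *
import sys
c,s_=np.cos(np.radians(45.7)),np.sin(np.radians(45.7)); X=np.array([c,s_]);Y=np.array([-s_,c]); S=[.5204,.1356]
o=r.get_obs();F=o["force"];R=o["tool_rot"]
print("t",o["t"],"tcp seat mm",((o["tcp_pos"][:2]-S)@X*1000).round(2),((o["tcp_pos"][:2]-S)@Y*1000).round(2),"z",o["tcp_pos"][2].round(4),"Fx,Fy,Fz",(F[:2]@X).round(1),(F[:2]@Y).round(1),F[2].round(1),"w",o["gripper_width"].round(3),"yaw",np.degrees(np.arctan2(R[1,0],R[0,0])).round(2))
for n in ["wrist","top"]:
    s=snap(n); W=world(s); z=W[...,2]; L=np.stack([(W[...,:2]-S)@X,(W[...,:2]-S)@Y],-1)*1000
    b=(z>.044)&(z<.056)
    m=b&(L[...,1]<-20)&(L[...,1]>-85)&(L[...,0]>60)&(L[...,0]<125)
    if m.any(): print(n,"cross near face x",np.percentile(L[m][:,0],[1,50,99]).round(1),m.sum())
    m=b&(abs(L[...,1])<16)&(L[...,0]>25)&(L[...,0]<70)
    if m.any(): print(n,"bar y",np.percentile(L[m][:,1],[1,50,99]).round(1),"z",np.percentile(z[m],[5,50,95]).round(4))
    cv2.imwrite(f"pics/{sys.argv[1]}_{n}.png",s["frame"])
E
python3 chk.py a
```

```text
Traceback (most recent call last):
  File "chk.py", line 5, in <module>
    print("t",o["t"],"tcp seat mm",((o["tcp_pos"][:2]-S)@X*1000).round(2),((o["tcp_pos"][:2]-S)@Y*1000).round(2),"z",o["tcp_pos"][2].round(4),"Fx,Fy,Fz",(F[:2]@X).round(1),(F[:2]@Y).round(1),F[2].round(1),"w",o["gripper_width"].round(3),"yaw",np.degrees(np.arctan2(R[1,0],R[0,0])).round(2))
                                                                                                                                                                                                                 ^^^^^^^^^^^^^^^^^^^^^^^^
AttributeError: 'float' object has no attribute 'round'
```

play_rows(delta_pos=[[0.05,0.052,0],[0.05,0.052,0],[0.05,0.052,0],[0.05,0.052,0],[0.05,0.052,0],[0.05,0.052,0],[0.05,0.052,0],[0,0,0],[0,0,0],[0,0,0]], rotation=[[0,0,0],[0,0,0],[0,0,0],[0,0,0],[0,0,0],[0,0,0],[0,0,0],[0,0,0],[0,0,0],[0,0,0]], gripper=[-1,-1,-1,-1,-1,-1,-1,-1,-1,-1])

```text
t: 16.25
tcp_pos: [0.5283, 0.1443, 0.0229]
tool_rot: [[0.698, 0.716, -0.002], [0.716, -0.698, -0.001], [-0.002, -0.001, -1.0]]
force: [-4.5, -8.0, -0.6]
gripper_width: 0.242
```

```bash
sed -i 's/o\["gripper_width"\].round(3)/round(o["gripper_width"],3)/' chk.py; python3 chk.py b
```

```text
t 16.25 tcp seat mm 11.69 0.43 z 0.0229 Fx,Fy,Fz -8.9 -2.3 -0.6 w 0.242 yaw 45.72
wrist cross near face x [ 90.9 102.1 112.4] 18790
wrist bar y [-10.5   0.3  10.9] z [0.048  0.0491 0.05  ]
```

View pics/b_wrist.png

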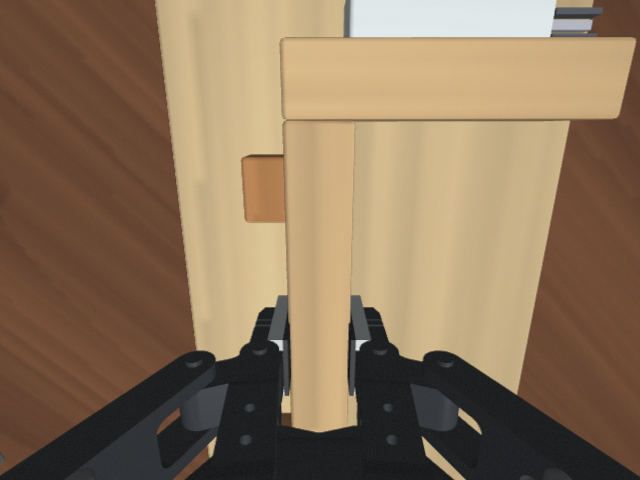

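The wrist view shows the bar end flush on the cross bar (285–353,120), the fence alongside at (264,190), and the pointer between the ridges at (573,25). Travel is about 10.7 mm with about 9 N. I add roughly 1.2 mm and hold.

play_rows(delta_pos=[[0.04,0.042,0],[0.04,0.042,0],[0,0,0],[0,0,0],[0,0,0],[0,0,0],[0,0,0],[0,0,0],[0,0,0],[0,0,0],[0,0,0],[0,0,0],[0,0,0],[0,0,0],[0,0,0],[0,0,0],[0,0,0],[0,0,0],[0,0,0],[0,0,0]], rotation=[[0,0,0],[0,0,0],[0,0,0],[0,0,0],[0,0,0],[0,0,0],[0,0,0],[0,0,0],[0,0,0],[0,0,0],[0,0,0],[0,0,0],[0,0,0],[0,0,0],[0,0,0],[0,0,0],[0,0,0],[0,0,0],[0,0,0],[0,0,0]], gripper=[-1,-1,-1,-1,-1,-1,-1,-1,-1,-1,-1,-1,-1,-1,-1,-1,-1,-1,-1,-1])

```text
t: 18.85
tcp_pos: [0.529, 0.145, 0.0229]
tool_rot: [[0.698, 0.716, -0.002], [0.716, -0.698, -0.001], [-0.002, -0.001, -1.0]]
force: [-5.4, -11.3, 0.0]
gripper_width: 0.242
```

```bash
python3 chk.py c; python3 - <<'E'
import cv2; f=cv2.imread("pics/c_wrist.png"); cv2.imwrite("pics/c_crop.png",cv2.resize(f[0:240,230:640],None,fx=1.9,fy=1.9))
E
```

```text
t 18.85 tcp seat mm 12.72 0.43 z 0.0229 Fx,Fy,Fz -11.8 -4.1 0.0 w 0.242 yaw 45.72
wrist cross near face x [ 91.9 103.1 113.4] 18802
wrist bar y [-10.5   0.3  10.9] z [0.048  0.0491 0.05  ]
```

View pics/c_crop.png

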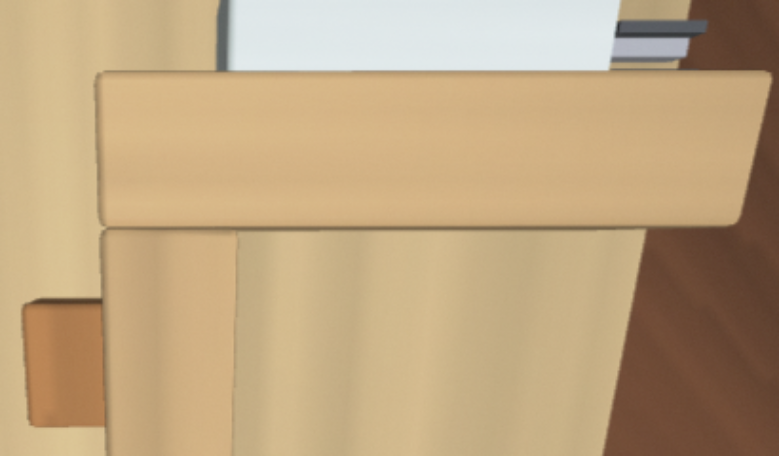

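The crop shows the bar end square on the cross bar at (105–235,228) and the pointer between the ridges near (650,48). Travel is about 11.7 mm with about 11 N, held for over 2 s. I hand the job in.

```bash
python3 -c "
from bench import r
print(r.job_done())"
```

```text
the job is handed in; nothing more can be done
None
```

I picked up the long bar and laid it flat along the fence blocks. I pushed it slowly against the cross bar, held the push for over 2 s, and handed in at about t = 18.9 s with the bar still gripped and pressed.

| Last check | Measured |
|---|---|
| Carriage travel | about 11.7 mm |
| Axial force at the wrist | 11.8 N, including some friction; the spring alone works out to about 10.5 N |
| Sideways force from the fence | 4 N |
| Bar position across the seat | y about +0.3 mm |
| Bar direction | 45.7°, the same as the jig |
| Bar top | 49 mm, so it lies flat on the board |
| Pointer | between the two ridges in the wrist picture |

- **Early friction:** during the first millimetres of the push, the wrist force read higher than the spring could give. The cause was pressure on the board and fence, about 8 N each, which I relaxed before pushing further.
- **Top view check:** the top camera gave no usable reading of the bar or cross bar in the last checks. The final numbers come from the wrist camera and the arm's own readings.
- **Bystanders:** I did not measure them again at the end. The arm's path stayed clear of them.

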